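# Turn the slide carrier over and hold the lamp's enabling plunger at its middle position

## Task

Turn the blue hinged slide carrier over like a page (its orange rod is the handle), so that it lies flat on the bright viewing window with its slides facing up; only then press the plunger on the yellow box straight down to its middle position, the plunger's green band level with the collar's top edge (about 12 mm down), and keep it there: finish with the gripper still holding it pressed. Never push the plunger through to its bottom stop, and leave the flask, the bottle and the tube rack where they stand.

Things in the scene. Friction and masses are not known exactly. Their poses are not given: they have to be found in the camera images.
- station: Fixed white slide illuminator, 160 x 230 mm (its x, y), 36 mm high with beds up to 42 mm; origin at the centre of its underside on the table. Its own +x points away from the robot (yaw within 0.35 rad). A dark rubber bed lies on its +y half, the bright viewing window on its -y half; a black lamp bar 92 mm high (80 to 105 mm behind the origin in +x) stands behind the window.
- leaf (a joint): Turning angle of the blue slide carrier, a plate 150 mm (station x) x 98 mm x 12 mm, 0.2 kg (varying), hinged along the station's x axis, 50 mm above the table, midway between the beds. 0 = lies on the dark bed (+y side) with its blue back up, pi/2 = upright, pi = flat on the window (-y side) with the white side and its four slides up. The hinge is damped (0.15 N m s/rad, so turn it in 3 s or more); let go, the carrier sinks slowly to whichever side it leans; it starts at 0.
- leaf_rod (a point): Grip point on the carrier's orange rod (12 mm diameter, ball end 18 mm), which runs parallel to the hinge and sticks out 67 mm in station -x (towards the robot) from the carrier's edge, 90 mm from the hinge axis. The point is on the rod's axis, 35 mm in front of the station's front face and 40 mm from the carrier's edge; at joint 0 it is 50 mm above the table. The rod moves on a circle of 90 mm radius about leaf_hinge.
- leaf_hinge (a point): Point on the carrier's hinge axis, straight across from leaf_rod: station (-115, 0, 50) mm. It does not move.
- plunger_top (a point): Centre of the top face of the plunger's black cap (42 mm diameter, 10 mm thick), 82 mm above the table when not pressed. The plunger goes straight down into a black collar (top edge 50 mm above the table) on a fixed yellow box 80 x 80 x 42 mm. The stem under the cap, 32 mm in diameter, shows bands counted up from the collar at rest: white 0 to 9 mm, green 9 to 15 mm, red 15 to 22 mm.
- plunger (a joint): How far the plunger is pressed, m: 0 released, 0.012 middle position (collar edge on the middle of the green band; cap top 70 mm above the table), 0.020 bottom stop. A spring pushes it back up: about 2 N to start, 0.5 N per mm, so about 8 N at the middle and 12 N at the bottom.
- flask_center (a point): Loose culture flask, lying flat, body 115 x 75 x 36 mm with blue screw cap, pinkish; point half-way up (18 mm above the table). Bystander. The flask and the yellow box stand on opposite sides of the station, either way round.
- bottle_center (a point): Loose amber bottle, blue cap, 60 mm diameter, 130 mm tall; point half-way up. Bystander.
- rack_center (a point): Loose green tube rack 60 x 130 mm, 76 mm high with its tubes; point half-way up (38 mm). Bystander.

How it is judged (in metres and radians):
On the way, in this order (a step that is already met when the one before it is completed fails the run):
1. the slide carrier is turned over and lies flat on the window, slides up (value of joint leaf above 3.04 rad), for 0.2 s.
2. the gripper holds the plunger at its middle position for half a second (value of joint leaf above 3.04 rad and (contact force between plunger and the fingers above 4 N or contact force between plunger and the arm above 4 N) and value of joint plunger between 0.009 and 0.015 m), for 0.5 s.
At the end, for the whole second after the job is handed in: The carrier lies flat on the window (turned at least 3.04 of 3.14 rad), and the robot itself still holds the plunger, pressing it with more than 4 N, still, 9 to 15 mm down (green band at the collar); flask, bottle and rack are within 30 mm of where they stood (all of step 2 and velocity of joint plunger between -0.005 and 0.005 m/s and not (distance of flask_center from where it was at the start of the episode above 0.03 m) and not (distance of bottle_center from where it was at the start of the episode above 0.03 m) and not (distance of rack_center from where it was at the start of the episode above 0.03 m)); the arm keeps its last pose, push and grip.
It fails at once if the plunger is pushed through to its bottom stop (beyond 18.5 mm) (value of joint plunger above 0.0185 m).
It fails at once if the plunger is pressed (over 4 mm) before the carrier is turned over (value of joint plunger above 0.004 m and value of joint leaf below 2.9 rad).
It fails at once if the flask is pushed more than 30 mm from its place (distance of flask_center from where it was at the start of the episode above 0.03 m).
It fails at once if the bottle is pushed more than 30 mm from its place (distance of bottle_center from where it was at the start of the episode above 0.03 m).
It fails at once if the tube rack is pushed more than 30 mm from its place (distance of rack_center from where it was at the start of the episode above 0.03 m).
It also fails if it takes over 64 s, if anything falls off the work surface, if the arm or the gripper's body presses on something with over 40 N, if the wrist force passes 120 N, or if a joint passes its speed limit or range.

## Robot

A 6-joint arm with a two-finger parallel gripper is mounted at the origin on the work surface. World frame = base frame: x ahead of the robot, y to its left, z up, the work surface at z = 0. Lengths are in m, angles in degrees, forces in N, time in s.
With the tool pointing down it reaches from about 0.4 to 0.825 m from the base axis. Payload 7 kg.
Tool frame: the origin (TCP) lies midway between the tips of the shut fingers; the grasp point (between the pads) lies 19 mm behind it (grip_depth is the distance from the TCP to the grasp point, in m); z points along the fingers, y is the direction in which the jaws open and shut (so a half turn about z gives the same grasp; the last joint's range is limited). The gripper opens to 88 mm and grips with 3 to 60 N. Pads are 19 mm wide; open, the fingers measure 130 mm over their backs; the gripper's body (78 mm by 193 mm) begins 47 mm behind the grasp point.
Start: joints at [-60.212, 20.546, 0.682, 0, -70.136, -16.507], TCP at [0.155, -0.657, 0.227] pointing down, gripper open.
Joint ranges: [-176.03, 176.03], [-82.01, 121.73], [-58.28, 71.71], [-173.87, 95.51], [-174.79, -0.11], [-173.66, 173.66]. Speed limits (degrees/s): [136.94, 136.94, 172.46, 180, 180, 180].

## Interface

Orientations are given as [roll, pitch, yaw] about the fixed x, y, z axes, in that order (R = Rz(yaw) Ry(pitch) Rx(roll)).
In Python, from plant import * gives the robot as it stands.
- The arm moves only by the shell command python3 -m inch 'ROWS'. ROWS is JSON, a list of rows, each an object of numbers: "ax", "ay", "az": the turn, a rotation vector about the tool's x, y, z in degrees; "dx", "dy", "dz": the shift along the tool's x, y, z in mm; "fingers": the finger opening in mm, from 0 to 87.6. In form: [{"ax": .., "ay": .., "az": .., "dx": .., "dy": .., "dz": .., "fingers": ..}, ...]. A call has 1 to 8 rows; each row is the pose to reach, as a shift and turn from the pose commanded when the call began, along the tool's axes at that moment; what a row does not reach only later rows make up. A row lasts 1/8 s, in which the tool goes at most 62.5 mm and 10.7 degrees, less where a joint would pass 70% of its speed; a pose out of reach is approached as far as the arm can. A call with a gripper value outside its range is refused whole. The fingers move at their own pace and stop on an object; the grip force is fixed at half the most. Time passes only in rows, so rows that repeat a pose let the fingers close. It gives the time, the measured TCP pose, the force and the opening at its end, in the units of the state.
- get_obs(): the state, without advancing time (a new reading comes with each control period).
- snapshot(name): name is "scene" or "top" or "wrist"; returns a dict with "image" (480x640x3 uint8, red, green, blue), "fx", "fy", "cx", "cy" (pixels), "k1" (the pictures are not rectified: a ray, as slopes to the right and down, at radius r is drawn at 1 + k1 r^2 times it, then the intrinsics apply), "rvec" (rotation vector, rad) and "tvec" (3), from world to camera coordinates, as OpenCV has them. Camera axes: x right, y down, z forward; pixel columns grow to the right and rows downward; lengths in m; the calibration is good to about 2 mm. A picture is of the moment at which its call begins. There is no depth.
- close_job(): hands the job in, once; it reports no verdict.
Trained networks look in the newest picture that a camera, given by its name, has taken for a name from the list of things; names that differ only in an ending like _2 or _b are one class to them, and where a whole thing is asked for, a point or a joint stands for the part that bears it (a point fixed in the world has none). Each returns a list of dicts, best first, with "score" (0 to 1); they miss things now and then, are a little off and sometimes report something else, mostly with a low value. They report only what shows in the picture. A call takes as long as a camera call.
- search_frame(target, camera): "bbox" ([centre column, centre row, width, height] in pixels, round what is visible of it).
- trace(target, camera): "mask" (480x640 bool, what is visible of it) and "bbox" ([centre column, centre row, width, height] in pixels, round what is visible of it).
- landmark_of(target, camera): "position" ([column, row] in pixels: a listed point, or the origin of a listed thing).
The state is a dict: "clock": time; "joint_pos": joint angles; "qvel": joint speeds; "tau": joint torques, N m; "tool_pos": TCP position; "orientation": TCP orientation; "force": force on the tool from outside, world axes, zero at the start; "moment": the same for the moment, N m; "opening": finger opening in m.
Only numpy, scipy, OpenCV 4.12 (cv2) and the standard library are available. Lean on these libraries where they do the work, as an engineer would, in place of code of your own. Each camera call takes 0.05 s, during which the arm holds its last target.

## Working session

There is one attempt and no reset: what is moved stays moved. The work goes in short steps, Python scripts to look and compute and a shell command to move; the robot and the scene stay as the last step left them, time stands still between calls to the robot, and variables do not carry over. Pictures are saved under pics/ and viewed, and the job is handed in when it is done.

```bash
ls; mkdir -p pics; cat > h.py <<'E'
from plant import *
import numpy as np, cv2, json
from scipy.spatial.transform import Rotation as R
def cam(name,fn=None):
    s=snapshot(name)
    if fn: cv2.imwrite('pics/'+fn+'.png',cv2.cvtColor(s['image'],cv2.COLOR_RGB2BGR))
    return s
def ray(s,px):
    # undistort
    d=np.array([(px[0]-s['cx'])/s['fx'],(px[1]-s['cy'])/s['fy']])
    u=d.copy()
    for _ in range(30): u=d/(1+s['k1']*(u@u))
    M=R.from_rotvec(np.ravel(s['rvec'])).as_matrix(); t=np.ravel(s['tvec'])
    return -M.T@t, M.T@np.array([u[0],u[1],1.])
def onz(s,px,z):
    o,d=ray(s,px); return o+d*(z-o[2])/d[2]
def proj(s,p):
    M=R.from_rotvec(np.ravel(s['rvec'])).as_matrix(); c=M@np.asarray(p,float)+np.ravel(s['tvec'])
    u=c[:2]/c[2]; u=u*(1+s['k1']*(u@u)); return np.array([u[0]*s['fx']+s['cx'],u[1]*s['fy']+s['cy']])
E
python3 - <<'E'
from h import *
print(get_obs())
for c in ['scene','top','wrist']:
    s=cam(c,c+'0'); print(c, ray(s,(320,240)))
    for t,z in [('station',0),('leaf_rod',.05),('leaf_hinge',.05),('plunger_top',.082),('flask_center',.018),('bottle_center',.065),('rack_center',.038)]:
        for r in landmark_of(t,c)[:2]: print(t,np.round(r['score'],2),np.round(r['position'],1),np.round(onz(s,r['position'],z),4))
E
```

```text
pics
{'clock': 0.0, 'joint_pos': array([-6.02131832e+01,  2.05940446e+01,  6.34076582e-01, -1.91466758e-02,
       -7.01361695e+01, -1.65056980e+01]), 'qvel': array([-0.01364211,  0.05981418, -0.04085498,  0.1107858 , -0.0496557 ,
       -0.00643131]), 'tau': array([-1.07249463e-03, -5.82711911e+01,  2.93049181e+01,  6.99705362e+00,
        6.82194936e-03, -1.50198166e-04]), 'tool_pos': array([ 0.15491039, -0.65648481,  0.2255986 ]), 'orientation': array([ 1.79902710e+02, -1.00590286e-02, -1.66725394e+02]), 'force': array([-0.12785093, -0.17217746, -0.6435466 ]), 'moment': array([0.01967432, 0.00092105, 0.01367048]), 'opening': 0.0870722957955055}
scene (array([ 1.16770256, -0.99593732,  0.89802716]), array([-0.42405108,  0.71041804, -0.56176225]))
station 0.69 [327.7 291.9] [ 0.6204 -0.0449  0.    ]
leaf_rod 0.95 [325.8 242.4] [0.5462 0.0744 0.05  ]
leaf_hinge 0.6 [299.2 255.2] [ 0.5167 -0.0079  0.05  ]
leaf_hinge 0.46 [358.8 185.4] [0.4803 0.3878 0.05  ]
plunger_top 0.6 [359.2 184.4] [0.5045 0.3415 0.082 ]
flask_center 0.86 [220.  334.7] [ 0.5007 -0.3113  0.018 ]
bottle_center 0.76 [414.3 210. ] [0.6905 0.3145 0.065 ]
rack_center 0.78 [288.  369.6] [ 0.697  -0.3374  0.038 ]
top (array([0.42311957, 0.01735431, 1.13686076]), array([ 0.147299  , -0.02554181, -0.9890194 ]))
station 0.59 [335.7 230.7] [ 0.6141 -0.0488  0.    ]
leaf_rod 0.66 [280.2 262.3] [0.5357 0.0775 0.05  ]
leaf_hinge 0.92 [321.5 271.4] [ 0.5151 -0.0134  0.05  ]
plunger_top 0.8 [156.2 277. ] [0.5026 0.339  0.082 ]
flask_center 0.78 [457.3 280.7] [ 0.4953 -0.3203  0.018 ]
bottle_center 0.69 [453.2 282.3] [ 0.4889 -0.2971  0.065 ]
bottle_center 0.66 [173.9 194.1] [0.6872 0.3123 0.065 ]
rack_center 0.96 [458.4 188.7] [ 0.7031 -0.3269  0.038 ]
wrist (array([ 0.08241305, -0.67421863,  0.38448357]), array([ 0.27391218,  0.05967514, -0.95991872]))
```

View pics/scene0.png

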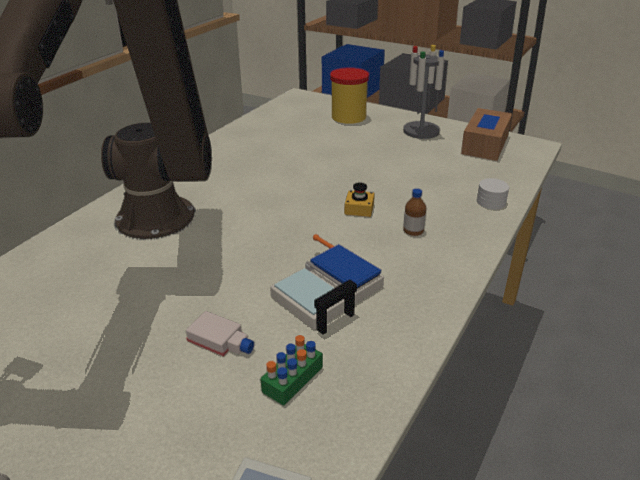

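View pics/top0.png

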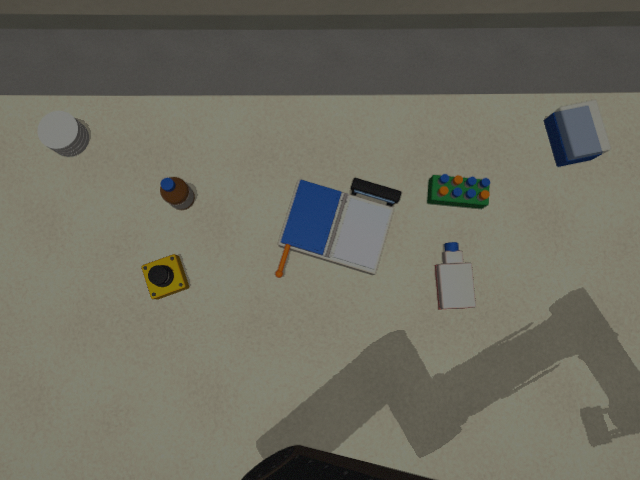

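The scene picture shows the rod at about (322,241), the yellow box at (359,198), the flask at (218,333), the rack at (291,369) and the bottle at (415,212). In the top picture the rod runs from (288,247) to its ball at (280,273). The yellow box is at (163,276) there, so the plunger is on the +y side and the flask on the -y side. Next I'll refine the station pose with a fit.

```bash
python3 - <<'E'
from h import *
from scipy.optimize import least_squares
S={};obs=[]
for c in ['scene','top']:
    s=S[c]=cam(c); im=s['image'].astype(int)
    for t,p in [('leaf_rod',(-115,90,50)),('leaf_hinge',(-115,0,50)),('station',(0,0,0))]:
        r=landmark_of(t,c)
        if r: obs.append((c,p,r[0]['position'],.3 if t!='leaf_rod' else 1))
    # blue plate centroid
    b=(im[...,2]>80)&(im[...,2]>im[...,0]*2)&(im[...,2]>im[...,1]*1.5)
    n,l,st,ce=cv2.connectedComponentsWithStats(b.astype(np.uint8))
    ok=[i for i in range(1,n) if 220<ce[i][0]<420 and 180<ce[i][1]<300]
    i=max(ok,key=lambda i:st[i][4]); print(c,'blue',ce[i],st[i])
    q,_=cv2.findContours((l==i).astype(np.uint8),0,2)
    print(cv2.boxPoints(cv2.minAreaRect(q[0])))
    obs.append((c,(0,51,56),ce[i],1.))
    o=(im[...,0]>150)&(im[...,0]>im[...,1]*1.6)&(im[...,2]<90)
    v,u=np.nonzero(o[230:285,260:345]) if c=='top' else np.nonzero(o[230:255,305:345])
    u=u+(260 if c=='top' else 305); v=v+230
    print(c,'orange',len(u),u.min(),u.max(),v.min(),v.max(),u.mean(),v.mean())
    print(onz(s,(u[v.argmax()],v.max()),.05), onz(s,(u[v.argmin()],v.min()),.05))
def P(x,p):
    a=x[2];p=np.array(p)/1000
    return [x[0]+np.cos(a)*p[0]-np.sin(a)*p[1],x[1]+np.sin(a)*p[0]+np.cos(a)*p[1],p[2]]
f=lambda x:np.concatenate([(proj(S[c],P(x,p))-np.array(q))*w for c,p,q,w in obs])
r=least_squares(f,[.627,-.04,-.25],loss='soft_l1'); print(r.x,np.degrees(r.x[2])); print(np.round(r.fun.reshape(-1,2),1))
print('rod',P(r.x,(-115,90,50)),'hinge',P(r.x,(-115,0,50)))
for c in S:
    im=cv2.cvtColor(S[c]['image'],cv2.COLOR_RGB2BGR); im=cv2.resize(im[150:330,240:440],None,fx=4,fy=4,interpolation=cv2.INTER_CUBIC)[:600,:800]
    def d(ps,col):
        q=[((proj(S[c],P(r.x,p))-[240,150])*4).astype(int) for p in ps]; cv2.polylines(im,[np.array(q)],False,col,1)
    d([(-80,-115,36),(80,-115,36),(80,115,36),(-80,115,36),(-80,-115,36)],(0,255,0)); d([(-75,90,50),(-142,90,50)],(255,255,0)); d([(-75,0,50),(75,0,50)],(0,0,255)); d([(-117,85,50),(-113,95,50)],(255,0,255))
    cv2.imwrite('pics/fit_%s.png'%c,im)
E
```

```text
scene blue [345.22855134 264.92827004] [ 311  245   70   40 1422]
[[309.67645 261.20587]
 [324.67645 236.20589]
 [380.2647  269.55884]
 [365.2647  294.55884]]
scene orange 50 314 332 235 246 322.46 240.36
[0.56369756 0.06563531 0.05      ] [0.50192137 0.08886612 0.05      ]
top blue [311.00424929 216.76310198] [ 281  180   60   75 2824]
[[280.53464 241.8149 ]
 [299.69382 178.86333]
 [341.1575  191.48271]
 [321.99832 254.43428]]Traceback (most recent call last):
  File "<stdin>", line 20, in <module>
    return umr_minimum(a, axis, None, out, keepdims, initial, where)
ValueError: zero-size array to reduction operation minimum which has no identity
```

```bash
python3 -c "
import cv2,numpy as np
a=[cv2.resize(cv2.imread('pics/fit_%s.png'%c),(400,360)) for c in ('scene','top')]
cv2.imwrite('pics/fit.png',cv2.resize(np.hstack(a),(800,360)))"
```

```text
[ WARN:0@0.009] global loadsave.cpp:275 findDecoder imread_('pics/fit_scene.png'): can't open/read file: check file path/integrity
Traceback (most recent call last):
cv2.error: OpenCV(4.12.0) /io/opencv/modules/imgproc/src/resize.cpp:4208: error: (-215:Assertion failed) !ssize.empty() in function 'resize'
```

```bash
cat > fit.py <<'E'
from h import *
from scipy.optimize import least_squares
S={};obs=[]
for c in ['scene','top']:
    s=S[c]=cam(c); im=s['image'].astype(int)
    for t,p in [('leaf_rod',(-115,90,50)),('leaf_hinge',(-115,0,50)),('station',(0,0,0))]:
        r=landmark_of(t,c)
        if r: obs.append((c,p,r[0]['position'],.3 if t!='leaf_rod' else 1))
    b=(im[...,2]>80)&(im[...,2]>im[...,0]*2)&(im[...,2]>im[...,1]*1.5)
    n,l,st,ce=cv2.connectedComponentsWithStats(b.astype(np.uint8))
    ok=[i for i in range(1,n) if 220<ce[i][0]<420 and 180<ce[i][1]<300]
    i=max(ok,key=lambda i:st[i][4])
    q,_=cv2.findContours((l==i).astype(np.uint8),0,2)
    pts=np.array(sorted(cv2.boxPoints(cv2.minAreaRect(q[0])).tolist()))
    if c=='top':
        # left pair: front-left(+y front), back-left ; right pair
        bp=sorted(pts.tolist()); 
        for px,p in zip([max(bp[:2],key=lambda q:q[1]),min(bp[:2],key=lambda q:q[1]),max(bp[2:],key=lambda q:q[1]),min(bp[2:],key=lambda q:q[1])],[(-75,100,56),(75,100,56),(-75,2,56),(75,2,56)]): obs.append((c,p,px,1))
    obs.append((c,(0,51,56),ce[i],1.))
obs+= [('scene',(-147,90,50),(314,237.5),1),('top',(-142,90,50),(280,272.5),1)]
def P(x,p):
    a=x[2];p=np.array(p)/1000
    return [x[0]+np.cos(a)*p[0]-np.sin(a)*p[1],x[1]+np.sin(a)*p[0]+np.cos(a)*p[1],p[2]]
f=lambda x:np.concatenate([(proj(S[c],P(x,p))-np.array(q))*w for c,p,q,w in obs])
r=least_squares(f,[.627,-.04,-.25],loss='soft_l1'); print(r.x,np.degrees(r.x[2])); print([(o[0],o[1]) for o in obs]);print(np.round(r.fun.reshape(-1,2),1).tolist())
print('rod',P(r.x,(-115,90,50)),'hinge',P(r.x,(-115,0,50)))
a=[]
for c in S:
    im=cv2.cvtColor(S[c]['image'],cv2.COLOR_RGB2BGR); im=cv2.resize(im[160:310,250:410],None,fx=2.5,fy=2.5,interpolation=cv2.INTER_CUBIC)
    def d(ps,col):
        q=[((proj(S[c],P(r.x,p))-[250,160]+.5)*2.5).astype(int) for p in ps]; cv2.polylines(im,[np.array(q)],False,col,1)
    d([(-80,-115,36),(80,-115,36),(80,115,36),(-80,115,36),(-80,-115,36)],(0,255,0)); d([(-75,90,50),(-142,90,50)],(255,255,0)); d([(-75,0,50),(75,0,50)],(0,0,255)); d([(-117,85,50),(-113,95,50)],(255,0,255))
    a.append(im)
cv2.imwrite('pics/fit.png',np.hstack(a))
E
python3 fit.py
```

```text
[ 0.62412281 -0.04179566 -0.27679004] -15.858901248118011
[('scene', (-115, 90, 50)), ('scene', (-115, 0, 50)), ('scene', (0, 0, 0)), ('scene', (0, 51, 56)), ('top', (-115, 90, 50)), ('top', (-115, 0, 50)), ('top', (0, 0, 0)), ('top', (-75, 100, 56)), ('top', (75, 100, 56)), ('top', (-75, 2, 56)), ('top', (75, 2, 56)), ('top', (0, 51, 56)), ('scene', (-147, 90, 50)), ('top', (-142, 90, 50))]
[[-1.2, 0.2], [-0.5, 0.0], [1.1, -0.7], [-0.6, -0.5], [-1.9, 0.2], [-0.8, 0.5], [-0.1, -0.8], [0.8, 0.6], [-0.2, -0.2], [2.2, -0.3], [0.5, -1.5], [0.8, -0.7], [1.0, -1.2], [-2.6, 0.5]]
rod [np.float64(0.5380942214145487), np.float64(0.07620468519868288), np.float64(0.05)] hinge [np.float64(0.5134999859429459), np.float64(-0.010369696586966362), np.float64(0.05)]
```

View pics/fit.png

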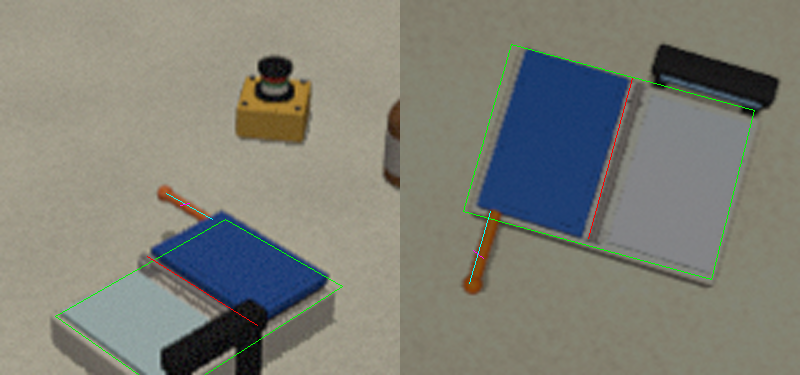

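The fit is good to a few millimetres. In the top picture the rod lies slightly to the right of the fit, so I'll refine it with the wrist camera. I'm moving to hover above the rod now.

```bash
python3 -m inch '[{"dx":-20,"dy":23,"az":1},{"dx":-54,"dy":62,"az":3},{"dx":-88,"dy":101,"az":5},{"dx":-122,"dy":140,"az":7},{"dx":-160,"dy":183,"az":9},{"dx":-198,"dy":226,"az":11},{"dx":-236,"dy":270,"az":13},{"dx":-272,"dy":311,"az":15}]'; python3 -c "
from h import *
o=get_obs();M=R.from_euler('xyz',o['orientation'],degrees=True).as_matrix();d=np.array([.540,.074,.20])-o['tool_pos'];print(M.T@d*1000,o['orientation'],o['clock'])"
```

```text
[-542.56897829  622.96338518   26.56349954] [-1.79999849e+02  9.08220648e-05 -1.66719707e+02] 2.0$[0]: bad value
```

```bash
python3 -m inch '[{"ax":0,"ay":0,"az":1,"dx":-20,"dy":23,"dz":0,"fingers":87},{"ax":0,"ay":0,"az":3,"dx":-54,"dy":62,"dz":0,"fingers":87},{"ax":0,"ay":0,"az":5,"dx":-88,"dy":101,"dz":0,"fingers":87},{"ax":0,"ay":0,"az":7,"dx":-122,"dy":140,"dz":0,"fingers":87},{"ax":0,"ay":0,"az":9,"dx":-160,"dy":183,"dz":0,"fingers":87},{"ax":0,"ay":0,"az":11,"dx":-198,"dy":226,"dz":0,"fingers":87},{"ax":0,"ay":0,"az":13,"dx":-236,"dy":270,"dz":0,"fingers":87},{"ax":0,"ay":0,"az":15,"dx":-272,"dy":311,"dz":0,"fingers":87}]'; cat > rel.py <<'E'
from h import *
import sys
x,y,z,yaw=map(float,sys.argv[1:5])
o=get_obs();M=R.from_euler('xyz',o['orientation'],degrees=True).as_matrix();d=np.array([x,y,z])-o['tool_pos']
T=R.from_euler('xyz',[180,0,yaw],degrees=True).as_matrix()
print('d(mm)',np.round(M.T@d*1000,1),'rot',np.round(np.degrees(R.from_matrix(M.T@T).as_rotvec()),2),o['tool_pos'],o['orientation'],o['clock'],'F',o['force'],o['opening'])
E
python3 rel.py .54 .074 .2 164
```

```text
clock: 3.0
tool_pos: [0.349, -0.2901, 0.227]
orientation: [-180.0, 0.1, 178.2]
force: [1.5, -0.6, -0.5]
opening: 0.0871
d(mm) [-179.6  369.9   27.1] rot [-1.000e-02  7.000e-02  1.422e+01] [ 0.34895296 -0.29011534  0.2269843 ] [-1.79979887e+02  6.41355074e-02  1.78219576e+02] 3.0 F [ 1.46490795 -0.59835402 -0.49055187] 0.08708584786858597
```

```bash
python3 -m inch '[{"ax":0,"ay":0,"az":2,"dx":-22,"dy":46,"dz":4,"fingers":87},{"ax":0,"ay":0,"az":4,"dx":-46,"dy":95,"dz":8,"fingers":87},{"ax":0,"ay":0,"az":6,"dx":-72,"dy":148,"dz":12,"fingers":87},{"ax":0,"ay":0,"az":8,"dx":-98,"dy":201,"dz":16,"fingers":87},{"ax":0,"ay":0,"az":10,"dx":-124,"dy":254,"dz":20,"fingers":87},{"ax":0,"ay":0,"az":12,"dx":-150,"dy":307,"dz":24,"fingers":87},{"ax":0,"ay":0,"az":14,"dx":-170,"dy":348,"dz":27,"fingers":87},{"ax":0,"ay":0,"az":14.2,"dx":-180,"dy":370,"dz":27,"fingers":87}]'; python3 - <<'E'
from h import *
s=cam('wrist','w1')
for t in ['leaf_rod','leaf_hinge']:
    for r in landmark_of(t,'wrist')[:2]: print(t,r['score'],r['position'],onz(s,r['position'],.05))
E
python3 rel.py .54 .074 .2 164
```

```text
clock: 4.0
tool_pos: [0.54, 0.0747, 0.1992]
orientation: [-180.0, -0.0, 164.2]
force: [-0.4, -0.9, 0.9]
opening: 0.0873
leaf_rod 0.77 [318.2, 222.8] [0.53719442 0.0721032  0.05      ]
d(mm) [-0.4  0.9 -0.7] rot [-0.02 -0.03  0.17] [0.539395   0.0732027  0.19931965] [-1.79975081e+02 -2.70269202e-02  1.64170868e+02] 4.15 F [-0.67218101  0.18167061  0.49263516] 0.08710599470345874
```

View pics/w1.png

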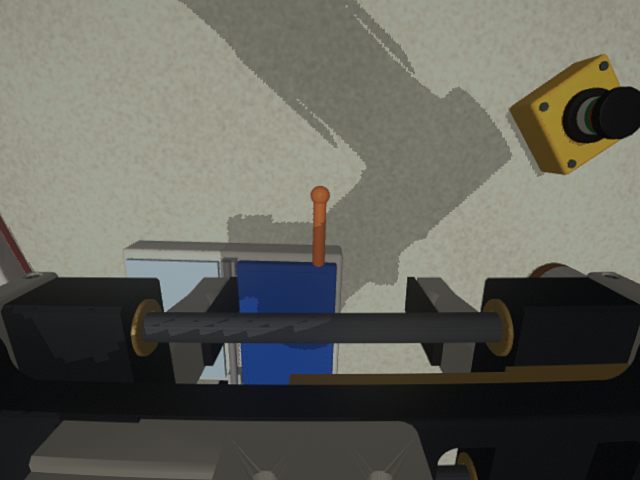

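```bash
python3 - <<'E'
from h import *
s=cam('wrist')
for n,px,z in [('ball',(320,194.5),.05),('base',(318.3,264),.05),('c1',(128,242.5),.036),('c2',(341,247),.036),('cap',(625,113),.082),('bl',(236,263),.056),('br',(337,265.5),.056),('hinge?',(230,260),.05)]: print(n,onz(s,px,z))
a,b=onz(s,(320,194.5),.05),onz(s,(318.3,264),.05);print(np.linalg.norm(a-b),np.degrees(np.arctan2(*(b-a)[1::-1])))
a,b=onz(s,(128,242.5),.036),onz(s,(341,247),.036);print(np.linalg.norm(a-b),np.degrees(np.arctan2(*(b-a)[1::-1])))
E
```

```text
ball [0.51118091 0.07959287 0.05      ]
base [0.57654437 0.05930964 0.05      ]
c1 [ 0.50652984 -0.12344185  0.036     ]
c2 [0.57014099 0.08485687 0.036     ]
cap [0.50847711 0.33693457 0.082     ]
bl [ 0.55194937 -0.01621335  0.056     ]
br [0.58079375 0.07691574 0.056     ]
hinge? [ 0.54907543 -0.0230433   0.05      ]
0.06843822541675205 -17.23987269182101
0.2177951652646278 73.01815314085314
```

```bash
python3 rel.py .533 .0727 .031 163
```

```text
d(mm) [  5.7  -1.3 168.4] rot [-0.02 -0.03  1.12] [0.53899173 0.07243431 0.19943368] [-1.79977461e+02 -2.92136222e-02  1.64120434e+02] 4.2 F [-0.37500803 -0.15738463 -0.18575421] 0.08699057745156459
```

```bash
python3 -m inch '[{"ax":0,"ay":0,"az":0.5,"dx":3,"dy":0,"dz":20,"fingers":60},{"ax":0,"ay":0,"az":1.1,"dx":6,"dy":-1,"dz":45,"fingers":60},{"ax":0,"ay":0,"az":1.1,"dx":6,"dy":-1,"dz":75,"fingers":60},{"ax":0,"ay":0,"az":1.1,"dx":6,"dy":-1,"dz":105,"fingers":60},{"ax":0,"ay":0,"az":1.1,"dx":6,"dy":-1,"dz":135,"fingers":60},{"ax":0,"ay":0,"az":1.1,"dx":6,"dy":-1,"dz":155,"fingers":60},{"ax":0,"ay":0,"az":1.1,"dx":6,"dy":-1,"dz":168,"fingers":60},{"ax":0,"ay":0,"az":1.1,"dx":6,"dy":-1,"dz":168,"fingers":60}]'; python3 rel.py .533 .0727 .031 163; python3 - <<'E'
from h import *
s=cam('wrist','w2');s=cam('scene','s2')
E
```

```text
clock: 5.2
tool_pos: [0.5328, 0.0725, 0.0313]
orientation: [-180.0, -0.0, 162.9]
force: [0.1, -0.3, -0.3]
opening: 0.0599
d(mm) [-0.1  0.3  0.3] rot [-0.05 -0.05 -0.06] [0.53279658 0.07248672 0.03127274] [-1.79953502e+02 -4.74309768e-02  1.62938385e+02] 5.2 F [ 0.10672156 -0.27426839 -0.28053184] 0.05993287931570368
```

View pics/w2.png

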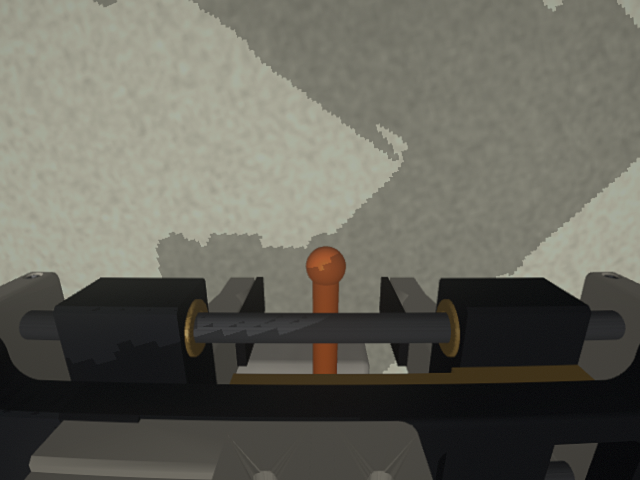

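The rod, with its ball at (325,266), sits between the finger pads and is nearly centred, so I'm closing the gripper.

```bash
python3 -m inch '[{"ax":0,"ay":0,"az":0,"dx":0,"dy":0,"dz":0,"fingers":30},{"ax":0,"ay":0,"az":0,"dx":0,"dy":0,"dz":0,"fingers":20},{"ax":0,"ay":0,"az":0,"dx":0,"dy":0,"dz":0,"fingers":8},{"ax":0,"ay":0,"az":0,"dx":0,"dy":0,"dz":0,"fingers":5},{"ax":0,"ay":0,"az":0,"dx":0,"dy":0,"dz":0,"fingers":5},{"ax":0,"ay":0,"az":0,"dx":0,"dy":0,"dz":0,"fingers":5}]'; python3 rel.py .533 .0727 .031 163
```

```text
clock: 6.05
tool_pos: [0.5335, 0.0739, 0.0316]
orientation: [180.0, 0.0, 163.0]
force: [-0.6, 3.1, -0.7]
opening: 0.0111
d(mm) [ 0.1 -1.3  0.6] rot [ 0.05  0.01 -0.02] [0.53349181 0.0738795  0.03156644] [1.79952295e+02 1.49244699e-02 1.62978830e+02] 6.05 F [-0.56553479  3.07881539 -0.72046039] 0.011059750715606225
```

```bash
python3 -m inch '[{"ax":0,"ay":0,"az":0,"dx":0,"dy":0.5,"dz":-8.8,"fingers":5},{"ax":0,"ay":0,"az":0,"dx":0,"dy":-0.8,"dz":-17.6,"fingers":5},{"ax":0,"ay":0,"az":0,"dx":0,"dy":-2.9,"dz":-26.2,"fingers":5},{"ax":0,"ay":0,"az":0,"dx":0,"dy":-5.9,"dz":-34.4,"fingers":5},{"ax":0,"ay":0,"az":0,"dx":0,"dy":-9.6,"dz":-42.4,"fingers":5},{"ax":0,"ay":0,"az":0,"dx":0,"dy":-14.2,"dz":-50,"fingers":5},{"ax":0,"ay":0,"az":0,"dx":0,"dy":-19.5,"dz":-57.1,"fingers":5},{"ax":0,"ay":0,"az":0,"dx":0,"dy":-25.4,"dz":-63.6,"fingers":5}]'; python3 - <<'E'
from h import *
s=cam('scene','s3');s=cam('wrist','w3');o=get_obs();print(o['force'],o['moment'],o['opening'],o['tool_pos'])
E
```

```text
clock: 7.05
tool_pos: [0.5264, 0.0509, 0.0966]
orientation: [179.8, 0.1, 163.0]
force: [-4.5, 13.7, 3.6]
opening: 0.011
[-4.63442254 11.5821396   5.53318749] [4.55255325e+00 1.79448369e+00 1.88665453e-03] 0.01120827401758127 [0.5263047  0.05050358 0.09712523]
```

View pics/s3.png

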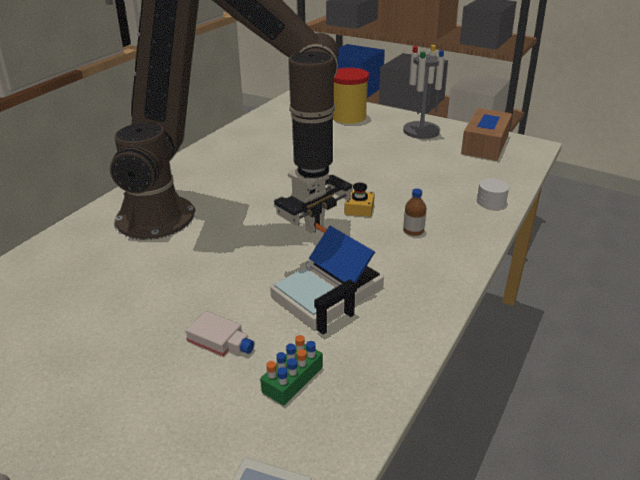

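View pics/w3.png

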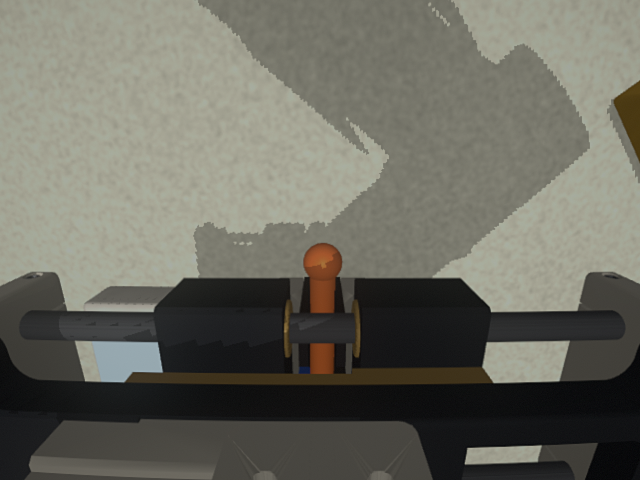

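The scene picture shows the carrier at about 45° (around (342,256)), and the wrist picture shows the rod firmly between the pads. There is a sideways force of about 12 N, so I'll ease the path outward a little.

```bash
python3 -m inch '[{"ax":0,"ay":0,"az":0,"dx":0,"dy":-4.5,"dz":-6.5,"fingers":5},{"ax":0,"ay":0,"az":0,"dx":0,"dy":-11.5,"dz":-11.7,"fingers":5},{"ax":0,"ay":0,"az":0,"dx":0,"dy":-19,"dz":-16.3,"fingers":5},{"ax":0,"ay":0,"az":0,"dx":0,"dy":-27,"dz":-20,"fingers":5},{"ax":0,"ay":0,"az":0,"dx":0,"dy":-35.4,"dz":-22.9,"fingers":5},{"ax":0,"ay":0,"az":0,"dx":0,"dy":-44.1,"dz":-25,"fingers":5},{"ax":0,"ay":0,"az":0,"dx":0,"dy":-53,"dz":-26,"fingers":5},{"ax":0,"ay":0,"az":0,"dx":0,"dy":-61.8,"dz":-26.4,"fingers":5}]'; python3 - <<'E'
from h import *
s=cam('scene','s4');o=get_obs();print(o['force'],o['moment'],o['opening'],o['tool_pos'])
E
```

```text
clock: 8.15
tool_pos: [0.5077, -0.0096, 0.1239]
orientation: [179.9, 0.1, 163.0]
force: [-6.7, 6.5, 10.9]
opening: 0.011
[-8.12532761  5.17856287 13.06447266] [1.99438122 2.56067652 0.02772546] 0.010892508774921419 [ 0.50739561 -0.01039736  0.12388653]
```

View pics/s4.png

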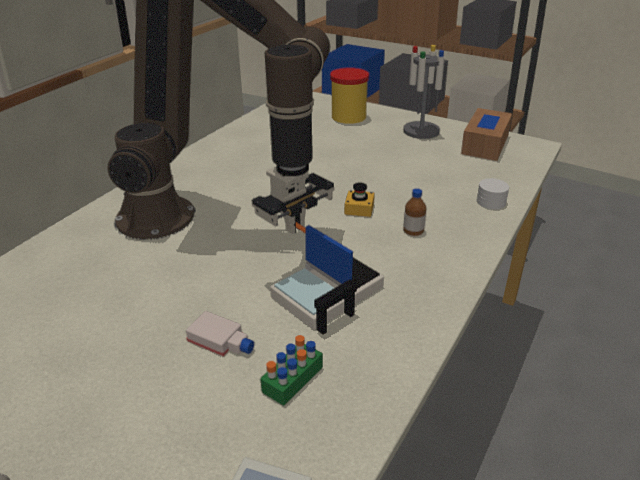

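The carrier is about upright, and the forces are modest. Continuing over the top.

```bash
python3 -m inch '[{"ax":0,"ay":0,"az":0,"dx":1,"dy":-8.8,"dz":-1.6,"fingers":5},{"ax":0,"ay":0,"az":0,"dx":2,"dy":-17.6,"dz":-0.3,"fingers":5},{"ax":0,"ay":0,"az":0,"dx":3,"dy":-26.4,"dz":2,"fingers":5},{"ax":0,"ay":0,"az":0,"dx":4,"dy":-34.8,"dz":5,"fingers":5},{"ax":0,"ay":0,"az":0,"dx":4,"dy":-43,"dz":8.8,"fingers":5},{"ax":0,"ay":0,"az":0,"dx":4,"dy":-50.8,"dz":13.5,"fingers":5},{"ax":0,"ay":0,"az":0,"dx":4,"dy":-58,"dz":19,"fingers":5},{"ax":0,"ay":0,"az":0,"dx":4,"dy":-64.8,"dz":25,"fingers":5}]'; python3 - <<'E'
from h import *
s=cam('scene','s5');s=cam('wrist','w5');o=get_obs();print(o['force'],o['moment'],o['opening'],o['tool_pos'])
E
```

```text
clock: 9.2
tool_pos: [0.4874, -0.0712, 0.0981]
orientation: [179.9, 0.3, 163.0]
force: [4.5, 0.6, 3.8]
opening: 0.0111
[ 6.56783332 -0.75592763  1.52508156] [-1.25490579e-01 -2.38629189e+00  1.69832566e-04] 0.011152007054303668 [ 0.48719165 -0.07163592  0.09776387]
```

View pics/s5.png

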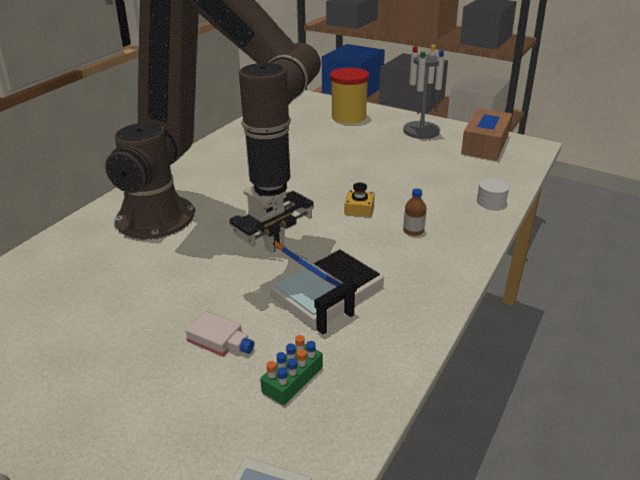

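View pics/w5.png

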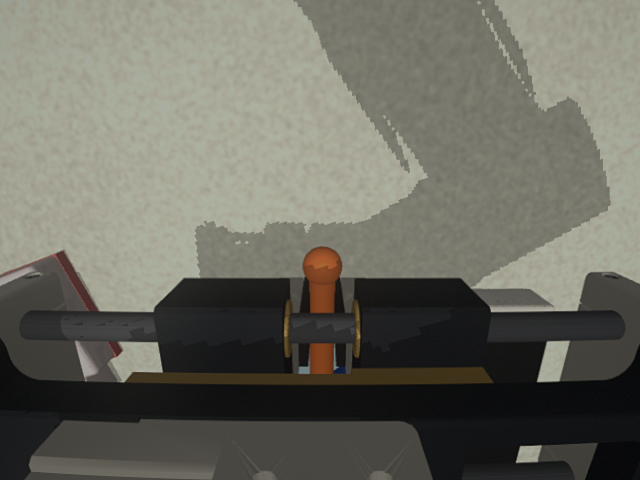

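```bash
python3 -m inch '[{"ax":0,"ay":0,"az":0,"dx":-1,"dy":-6,"dz":6.5,"fingers":5},{"ax":0,"ay":0,"az":0,"dx":-2,"dy":-11.2,"dz":13.6,"fingers":5},{"ax":0,"ay":0,"az":0,"dx":-2,"dy":-15.8,"dz":21.2,"fingers":5},{"ax":0,"ay":0,"az":0,"dx":-2,"dy":-19.6,"dz":29.1,"fingers":5},{"ax":0,"ay":0,"az":0,"dx":-2,"dy":-22.5,"dz":37.4,"fingers":5},{"ax":0,"ay":0,"az":0,"dx":-2,"dy":-24.7,"dz":46.1,"fingers":5},{"ax":0,"ay":0,"az":0,"dx":-2,"dy":-26,"dz":54.8,"fingers":5},{"ax":0,"ay":0,"az":0,"dx":-2,"dy":-26.4,"dz":63.6,"fingers":5}]'; python3 -m inch '[{"ax":0,"ay":0,"az":0,"dx":0,"dy":0,"dz":2,"fingers":5},{"ax":0,"ay":0,"az":0,"dx":0,"dy":0,"dz":3,"fingers":5},{"ax":0,"ay":0,"az":0,"dx":0,"dy":0,"dz":3,"fingers":5},{"ax":0,"ay":0,"az":0,"dx":0,"dy":0,"dz":3,"fingers":5}]';python3 - <<'E'
from h import *
s=cam('scene','s6');o=get_obs();print(o['force'],o['moment'],o['opening'],o['tool_pos'])
E
```

```text
clock: 10.3
tool_pos: [0.4789, -0.0974, 0.0323]
orientation: [-179.9, -0.0, 163.0]
force: [4.2, -8.2, 2.2]
opening: 0.0109
clock: 10.8
tool_pos: [0.4789, -0.0975, 0.0294]
orientation: [-179.9, -0.0, 163.0]
force: [5.7, -8.4, 0.0]
opening: 0.0112
[ 4.65535702 -9.00262959  0.91478252] [-2.92549958 -1.73448281 -0.02393607] 0.010897736014470876 [ 0.47894912 -0.0974475   0.02941782]
```

View pics/s6.png

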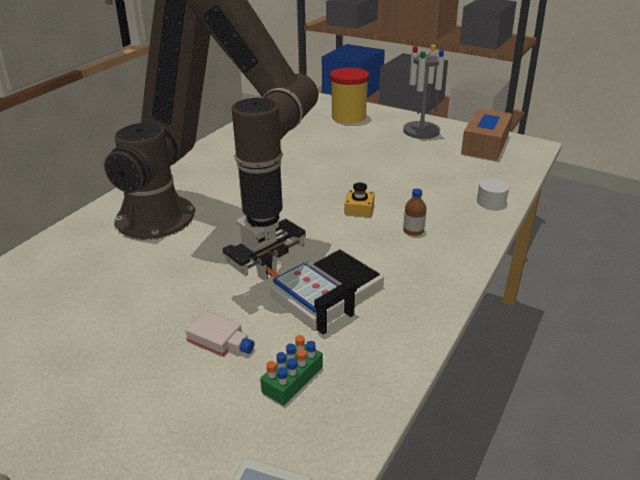

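The slides face up, at about (312,285). I'm releasing the rod, waiting for the carrier to settle, then rising.

```bash
python3 -m inch '[{"ax":0,"ay":0,"az":0,"dx":0,"dy":0,"dz":0,"fingers":20},{"ax":0,"ay":0,"az":0,"dx":0,"dy":0,"dz":0,"fingers":50},{"ax":0,"ay":0,"az":0,"dx":0,"dy":0,"dz":0,"fingers":60},{"ax":0,"ay":0,"az":0,"dx":0,"dy":0,"dz":0,"fingers":60},{"ax":0,"ay":0,"az":0,"dx":0,"dy":0,"dz":0,"fingers":60},{"ax":0,"ay":0,"az":0,"dx":0,"dy":0,"dz":0,"fingers":60}]'; python3 -m inch '[{"ax":0,"ay":0,"az":0,"dx":0,"dy":0,"dz":-10,"fingers":60},{"ax":0,"ay":0,"az":0,"dx":0,"dy":0,"dz":-30,"fingers":60},{"ax":0,"ay":0,"az":0,"dx":0,"dy":0,"dz":-60,"fingers":60},{"ax":0,"ay":0,"az":0,"dx":0,"dy":0,"dz":-90,"fingers":60},{"ax":0,"ay":0,"az":0,"dx":0,"dy":0,"dz":-120,"fingers":60},{"ax":0,"ay":0,"az":0,"dx":0,"dy":0,"dz":-150,"fingers":60},{"ax":0,"ay":0,"az":0,"dx":0,"dy":0,"dz":-170,"fingers":60}]'
python3 - <<'E'
from h import *
s=cam('wrist','w7');
im=cam('scene')['image'];t=cam('top')
im=cv2.cvtColor(im,4)[200:350,240:400]; tp=cv2.cvtColor(t['image'],4)[160:310,250:410]
cv2.imwrite('pics/s7.png',np.hstack([cv2.resize(im,(400,375),interpolation=2),cv2.resize(tp,(400,375),interpolation=2)]))
for r in landmark_of('leaf_rod','wrist')[:2]: print(r['score'],r['position'],onz(s,r['position'],.05))
for c in ['top','wrist','scene']:
  s=cam(c)
  for r in landmark_of('plunger_top',c)[:2]: print(c,r['score'],r['position'],onz(s,r['position'],.082))
E
```

```text
clock: 11.6
tool_pos: [0.4791, -0.0966, 0.03]
orientation: [180.0, 0.0, 163.0]
force: [-0.0, -0.2, 0.3]
opening: 0.0588
clock: 12.48
tool_pos: [0.4795, -0.0967, 0.2023]
orientation: [179.9, 0.1, 163.0]
force: [-0.1, 0.0, 0.2]
opening: 0.0598
0.84 [317.7, 229.5] [ 0.48392747 -0.10174719  0.05      ]
top 0.81 [154.3, 276.9] [0.50282302 0.34300677 0.082     ]
scene 0.48 [359.5, 185.5] [0.50832154 0.33604877 0.082     ]
```

View pics/s7.png

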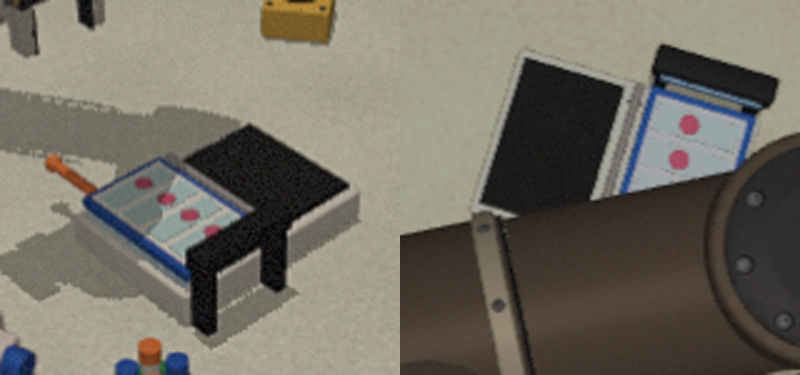

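View pics/w7.png

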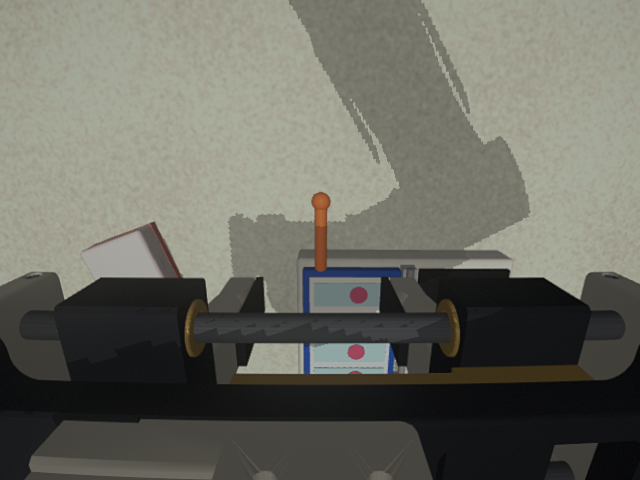

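The carrier lies flat with its slides up: the rod reads (0.484,-0.102), 180 mm across from where it started. Next is the plunger.

```bash
python3 rel.py .56 .32 .2 163
```

```text
d(mm) [ 44.4 422.2  -0.9] rot [-0.04 -0.07 -0.02] [ 0.47884197 -0.09670662  0.19932097] [-1.79964434e+02 -6.85307265e-02  1.62980065e+02] 12.975 F [0.42674067 0.14240667 0.0275264 ] 0.05962036877398745
```

```bash
python3 -m inch '[{"ax":0,"ay":0,"az":0,"dx":2,"dy":25,"dz":0,"fingers":20},{"ax":0,"ay":0,"az":0,"dx":6,"dy":80,"dz":0,"fingers":0},{"ax":0,"ay":0,"az":0,"dx":12,"dy":140,"dz":0,"fingers":0},{"ax":0,"ay":0,"az":0,"dx":20,"dy":200,"dz":0,"fingers":0},{"ax":0,"ay":0,"az":0,"dx":28,"dy":260,"dz":0,"fingers":0},{"ax":0,"ay":0,"az":0,"dx":36,"dy":320,"dz":0,"fingers":0},{"ax":0,"ay":0,"az":0,"dx":42,"dy":375,"dz":0,"fingers":0},{"ax":0,"ay":0,"az":0,"dx":44,"dy":422,"dz":0,"fingers":0}]'
python3 -m inch '[{"ax":0,"ay":0,"az":0,"dx":0,"dy":0,"dz":0,"fingers":0},{"ax":0,"ay":0,"az":0,"dx":0,"dy":0,"dz":0,"fingers":0}]'
python3 - <<'E'
from h import *
for c in ['wrist','scene','top']:
  s=cam(c,'p_'+c)
  for r in landmark_of('plunger_top',c)[:2]: print(c,r['score'],r['position'],onz(s,r['position'],.082))
E
python3 rel.py .505 .338 .2 163
```

```text
clock: 13.98
tool_pos: [0.5605, 0.322, 0.1993]
orientation: [-179.9, -0.0, 163.0]
force: [0.1, 0.0, 0.8]
opening: 0.0003
clock: 14.22
tool_pos: [0.5602, 0.3195, 0.199]
orientation: [-179.9, -0.1, 163.0]
force: [-0.5, 0.1, 0.6]
opening: 0.0002
wrist 0.97 [323.3, 166.4] [0.50643063 0.33725711 0.082     ]
scene 0.6 [357.9, 185.0] [0.50289656 0.33642312 0.082     ]
d(mm) [58.8  1.8  0.4] rot [ 0.03  0.01 -0.07] [0.56067934 0.3190044  0.20038743] [1.79973368e+02 1.22019218e-02 1.62932840e+02] 14.525 F [-0.32637412 -0.68913293  0.34817465] 0.0002712858794056256
```

View pics/p_wrist.png

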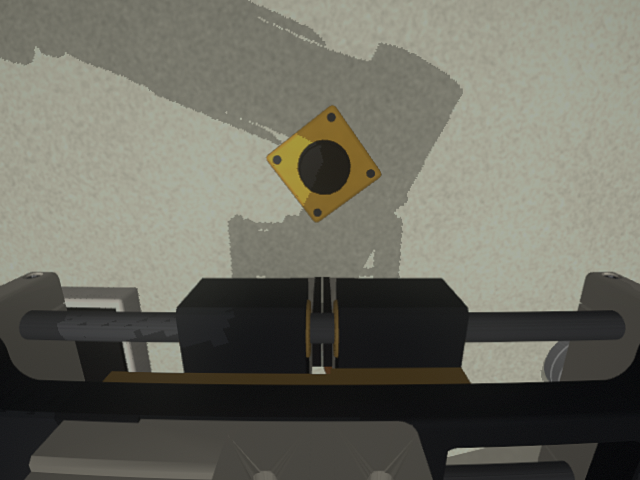

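```bash
python3 -m inch '[{"ax":0,"ay":0,"az":0,"dx":15,"dy":0,"dz":0,"fingers":0},{"ax":0,"ay":0,"az":0,"dx":40,"dy":1,"dz":10,"fingers":0},{"ax":0,"ay":0,"az":0,"dx":57,"dy":1.5,"dz":30,"fingers":0},{"ax":0,"ay":0,"az":0,"dx":57,"dy":1.5,"dz":60,"fingers":0},{"ax":0,"ay":0,"az":0,"dx":57,"dy":1.5,"dz":85,"fingers":0},{"ax":0,"ay":0,"az":0,"dx":57,"dy":1.5,"dz":100,"fingers":0},{"ax":0,"ay":0,"az":0,"dx":57,"dy":1.5,"dz":105,"fingers":0},{"ax":0,"ay":0,"az":0,"dx":57,"dy":1.5,"dz":105,"fingers":0}]'
python3 - <<'E'
from h import *
s=cam('scene');im=cv2.cvtColor(s['image'],4)[120:240,290:450];cv2.imwrite('pics/p2.png',cv2.resize(im,(800,600),interpolation=2))
E
python3 rel.py .506 .337 .082 163
```

```text
clock: 15.52
tool_pos: [0.5067, 0.338, 0.0954]
orientation: [180.0, 0.0, 163.0]
force: [-1.1, -0.7, -0.0]
opening: 0.0007
d(mm) [ 0.5 -1.4 13.7] rot [ 0.05  0.03 -0.02] [0.50691793 0.33819149 0.09573493] [1.79947948e+02 3.32302463e-02 1.62984026e+02] 15.575 F [ 0.20680533  0.22920056 -0.2492744 ] 0.00045983919821988986
```

View pics/p2.png

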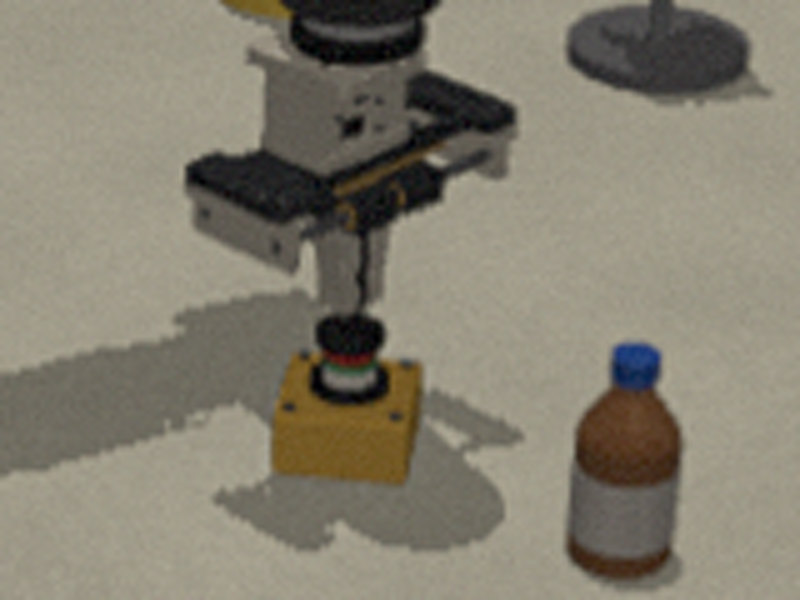

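The closed fingertips are centred over the cap at about (350,325) in the zoomed view. I'm pressing in small steps.

```bash
python3 -m inch '[{"ax":0,"ay":0,"az":0,"dx":0,"dy":0,"dz":5,"fingers":0},{"ax":0,"ay":0,"az":0,"dx":0,"dy":0,"dz":10,"fingers":0},{"ax":0,"ay":0,"az":0,"dx":0,"dy":0,"dz":13,"fingers":0},{"ax":0,"ay":0,"az":0,"dx":0,"dy":0,"dz":16,"fingers":0},{"ax":0,"ay":0,"az":0,"dx":0,"dy":0,"dz":19,"fingers":0},{"ax":0,"ay":0,"az":0,"dx":0,"dy":0,"dz":21,"fingers":0},{"ax":0,"ay":0,"az":0,"dx":0,"dy":0,"dz":21,"fingers":0},{"ax":0,"ay":0,"az":0,"dx":0,"dy":0,"dz":21,"fingers":0}]'
```

```text
clock: 16.58
tool_pos: [0.5065, 0.3378, 0.0743]
orientation: [-180.0, 0.0, 163.0]
force: [-2.2, -0.9, 5.8]
opening: 0.0007
```

```bash
python3 rel.py .506 .337 .070 163
```

```text
d(mm) [ 0.3 -0.9  4.3] rot [-0.01  0.   -0.01] [0.50651227 0.3377844  0.07426433] [-1.79994106e+02  4.79436353e-03  1.62989048e+02] 16.575 F [-2.21095392 -0.85231329  5.81786908] 0.0007330425014650047
```

The force (5.8 N, about 7.6 mm) agrees with the measured height (74.3 mm, so 7.7 mm). I need 4 mm more.

```bash
python3 -m inch '[{"ax":0,"ay":0,"az":0,"dx":0,"dy":0,"dz":1.5,"fingers":0},{"ax":0,"ay":0,"az":0,"dx":0,"dy":0,"dz":3,"fingers":0},{"ax":0,"ay":0,"az":0,"dx":0,"dy":0,"dz":4.3,"fingers":0},{"ax":0,"ay":0,"az":0,"dx":0,"dy":0,"dz":4.3,"fingers":0},{"ax":0,"ay":0,"az":0,"dx":0,"dy":0,"dz":4.3,"fingers":0},{"ax":0,"ay":0,"az":0,"dx":0,"dy":0,"dz":4.3,"fingers":0},{"ax":0,"ay":0,"az":0,"dx":0,"dy":0,"dz":4.3,"fingers":0},{"ax":0,"ay":0,"az":0,"dx":0,"dy":0,"dz":4.3,"fingers":0}]'
python3 - <<'E'
from h import *
s=cam('scene','fin');im=cv2.cvtColor(s['image'],4)
cv2.imwrite('pics/p3.png',np.hstack([cv2.resize(im[160:230,330:390],(400,467),interpolation=2),cv2.resize(im[160:400,180:440],(400,467))]))
for _ in range(3):
    cam('top');o=get_obs();print(o['tool_pos'],o['force'],o['clock'])
E
```

```text
clock: 17.58
tool_pos: [0.5065, 0.3378, 0.0702]
orientation: [180.0, 0.0, 163.0]
force: [-3.8, -1.8, 7.9]
opening: 0.0003
[0.50657379 0.33779785 0.07026657] [-4.01033561 -1.37094618  6.63408628] 17.675
[0.50653942 0.33777591 0.07026876] [-3.38881926 -1.52205892  9.26985796] 17.725
[0.50653893 0.33779872 0.07027007] [-3.31037289 -1.90168608  7.79270519] 17.775
```

View pics/p3.png

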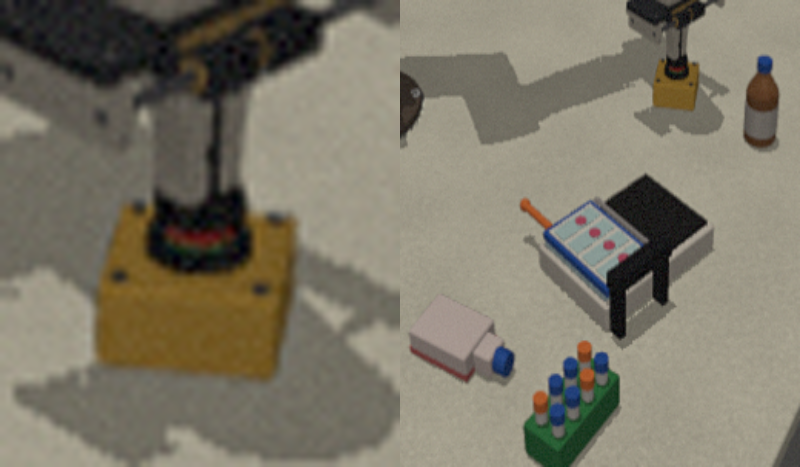

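The zoom shows red above a thin green band at the collar edge, with no white left. The carrier is flat and the bystanders are in place. I'll hold a moment longer and then hand in.

```bash
python3 -m inch '[{"ax":0,"ay":0,"az":0,"dx":0,"dy":0,"dz":0,"fingers":0},{"ax":0,"ay":0,"az":0,"dx":0,"dy":0,"dz":0,"fingers":0},{"ax":0,"ay":0,"az":0,"dx":0,"dy":0,"dz":0,"fingers":0},{"ax":0,"ay":0,"az":0,"dx":0,"dy":0,"dz":0,"fingers":0},{"ax":0,"ay":0,"az":0,"dx":0,"dy":0,"dz":0,"fingers":0},{"ax":0,"ay":0,"az":0,"dx":0,"dy":0,"dz":0,"fingers":0}]'; python3 -c "
from plant import *
print(close_job())"
```

```text
clock: 18.52
tool_pos: [0.5065, 0.3378, 0.0703]
orientation: [180.0, 0.0, 163.0]
force: [-3.8, -1.7, 7.7]
opening: 0.0003
the job is handed in; nothing more can be done
None
```

I turned the carrier over by its rod so it lies flat on the window with its slides up. Then I pressed the plunger to its middle position with the closed fingertips and handed the job in at 18.5 s, still holding it there.

- **Plunger:** the fingertip height was 70.3 mm, which is about 11.7 mm down. The upward force settled at about 7.7 N, matching the spring, with one or two noisier readings between 6.6 and 9.3 N. The zoomed picture shows the green band at the collar with red above it.
- **Carrier:** after release the rod was found about 181 mm from where it started, as expected for a full turn. The last picture shows the carrier flat.
- **Flask, bottle and rack:** they look unmoved in the last picture. I judged this by eye and did not measure it again.
- **Forces on the way:** side forces reached about 14 N during the turn because of small path errors, well under the limits. A steady sideways force of about 4 N remained while pressing.

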